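# Level the worktop shelf

### The job

Lay the spirit level flat on the board of the little shelf, lengthwise beside the levelling knob. Then grip the knob, press the springy board fully down with it, and turn the knob until the bubble rests between the two black rings while the board is pressed down. Finish while still gripping the knob and pressing it down, with the bubble centred; do not let go, and leave the pitcher, tin and small cup where they are.

Things in the scene. Friction and masses are not known exactly. Their poses are not given: they have to be found in the camera images.
- underframe: fixed stand of a small wooden shelf, on the worktop; it does not move. Origin on the worktop under the middle of the board; its y axis runs along the board: the pivot (two wooden legs) is at y = +140 mm, z = 44 mm, the levelling foot and its knob at y = -115 mm (the end at the robot's right). Shelf yaw within 0.22 rad
- board_top (a point): centre of the board's top face, moves with the board. Board 130 x 320 x 16 mm, wood, its long side along this point's y, top about 62 mm above the worktop (varies by some mm with the tilt, which stays under 4 degrees). A 10 mm wide, 8 mm high lip runs along the far (+x) long edge
- level_place (a point): a point on the board's top face, on its centre line, 50 mm from board_top towards the pivot end: a good place for the middle of the level (it then stays clear of fingers round the knob)
- knob_grip (a point): on the black levelling knob's axis (z, up), 24 mm above the board's top: good height to grip. Hub 36 mm across, top 14 mm above this point; flange 58 mm across, its upper face 16 mm below. Clockwise from above raises this end 4.1 mm per rad (0.92 degrees of tilt per rad), so a pressing hand rises with it. Starts 0.8 to 2.4 rad short of level (end too low). Takes 0.12 N m, stays where left
- press (a joint): how far board and knob are pressed down against the springs, rad about the pivot: 0 up (nobody presses), 0.0235 home on its stop, 6 mm lower at the knob. 1 to 2 N on the knob begin to move it, 5 to 7 N bring it home, then it feels hard; 15 N does no harm. Springs up when released. Readings scatter by 0.01 rad or so: average them
- level: aluminium spirit level, 170 x 28 x 24 mm, 0.2 kg, long along its x axis, origin at the middle of its underside, z up. Lies on the worktop at the start, left of the shelf, roughly across the robot's view. Sides are plain and can be gripped from above across the 28 mm; green vial with two black rings on top
- bubble (a joint): place of the white bubble (24 mm long) along the level's x axis, in m, 0 in the middle; it runs to the high end, 15 mm per degree of tilt, up to 34 mm, and needs about 2 s to settle. The rings leave it 5 mm either way
- milk_pitcher: white jug, 77 x 108 x 96 mm, right of the shelf; bystander. Origin: centre of its underside
- tea_tin: green tin box, 68 x 68 x 101 mm, near right; bystander. Origin: centre of its underside
- mug_3: small patterned cup, 58 x 84 x 49 mm, left behind the level; bystander. Origin: centre of its underside

How it is judged:
By the outcome, as a careful person would: the job done as asked, in the order asked, and still so for the second after the job is handed in, while the arm keeps its last pose, push and grip.
It also fails if it takes over 67 s, if anything falls off the work surface, if the arm or the gripper's body presses on something with over 40 N, if the wrist force passes 120 N, or if a joint passes its speed limit or range.

### The arm

A 6-joint arm with a two-finger parallel gripper is mounted at the origin on a cart in front of the work surface, level with it; the furniture and walls round the work are solid. World frame = base frame: x ahead of the robot, y to its left, z up, the work surface at z = 0. Lengths are in mm, angles in rad, forces in N, time in s.
With the tool pointing down it reaches from about 300 to 850 mm from the base axis. Payload 5.4 kg.
Tool frame: the origin (TCP) lies midway between the tips of the shut fingers; the grasp point (between the pads) lies 19 mm behind it; z points along the fingers, y is the line along which they close (so a half turn about z gives the same grasp; the last joint's range is limited). The gripper opens to 85 mm and grips with 20 to 120 N. Pads are 22 mm wide; open, the fingers measure 114 mm over their backs; the gripper's body (76 mm by 85 mm) begins 54 mm behind the grasp point. The pads swing forward as they close: fully open they stand 13 mm farther back than shut.
Start: joints at [-1.462, 0.158, 1.597, -0, 1.386, -0.21], TCP at [180.197, -546.018, 231.299] pointing down, gripper open.
Joint ranges: [-2.91, 2.91], [-0.94, 2.29], [0.18, 2.7], [-1.29, 4.43], [0.17, 2.64], [-3, 3]. Speed limits (rad/s): [2.57, 2.57, 3.14, 3.14, 3.14, 3.14].

### API

Orientations are given as a rotation vector (axis times angle).
In Python, from rig import * gives the robot as it stands. The module is installed in compiled form; this text tells all that it offers.
- The arm moves only by the tool servo_tool, never from a script. Its argument "increments" is text: rows parted by semicolons, each of 4 numbers parted by spaces: the shift along the tool's x, y, z in units of 60 mm (1.0 is 60 mm), then the turn about the tool's z in units of 5 degrees (1.0 is 5 degrees). A call has 1 to 20 rows; each row shifts and turns the commanded pose from where the row before left it, along the tool's axes as they then stand; what a row does not reach is not made up. A row lasts 1/8 s, in which the tool goes at most 62.5 mm and 10.7 degrees, less where a joint would pass 70% of its speed; a pose out of reach is approached as far as the arm can. A call is refused whole if a number of a shift passes 1 or a number of a turn 1, either way. A call with a gripper value outside its range is refused whole. "gripper" is the opening, from 0 (shut) to 1 (fully open), set as the call begins (left out, the last holds). The fingers move at their own pace and stop on an object; "newtons" is the grip in N (left out, the last holds). Time passes only in rows, so rows that do not move let the fingers close. It gives the time, the measured TCP pose, the force, the opening and the grip force at its end, in the units of the state.
- get_state(): the state, without advancing time (a new reading comes with each control period).
- read_camera(name): name is "side" or "top" or "wrist"; returns a dict with "frame" (420x560x3 uint8, blue, green, red), "depth" (420x560 float32, mm along the optical axis (not along the pixel's ray), 0 where there is no reading), "fx", "fy", "cx", "cy" (pixels), "dist" ([k1, k2, p1, p2, k3] as OpenCV has them; the pictures are not rectified), "rvec" (rotation vector, rad) and "tvec" (3), from world to camera coordinates, as OpenCV has them; the wrist camera has in their place "tool_from_camera" (4x4, takes a point from camera to tool coordinates, whose origin is the TCP and whose axes are the flange's). Camera axes: x right, y down, z forward; pixel columns grow to the right and rows downward; lengths in mm; the calibration is good to about 2 mm. A picture is of the moment at which its call begins: read the wrist's pose just before it.
- sign_off(): hands the job in; it is judged then, once.
The state is a dict: "clock": time; "joint_positions": joint angles; "joint_vel": joint speeds; "joint_torque": joint torques, N m; "tool_pos": TCP position; "ee_rot": TCP orientation; "contact_force": force on the tool from outside, world axes, zero at the start; "torque": the same for the moment, N m; "gripper_width": opening from 0.0 (shut) to 1.0 (fully open); "grasp_force": force on a finger pad.
Only numpy, scipy, OpenCV 4.12 (cv2) and the standard library are available. Lean on these libraries where they do the work, as an engineer would, in place of code of your own. Each camera call takes 0.05 s, during which the arm holds its last target. There are 200 camera calls.

## Working session

There is one attempt and no reset: what is moved stays moved. The work goes in short steps, Python scripts to look and compute and a tool call to move; the robot and the scene stay as the last step left them, time stands still between calls to the robot, and variables do not carry over. Pictures are saved under pics/ and viewed, at most 10 in all, crops included, and the job is handed in when it is done.

Besides the shell and the picture viewer there is one more tool, called after ">>>" by a JSON object that holds its "op" and its "data", one argument or row to a line. servo_tool: Moves the arm, as the interface text tells. Its arguments: {"type":"object","properties":{"increments":{"type":"string"},"gripper":{"type":"number"},"newtons":{"type":"number"}},"required":["increments"]}

```bash
mkdir -p pics; cat > h.py <<'E'
from rig import *
import numpy as np, cv2
def cam(n):
    s=get_state(); c=read_camera(n)
    K=np.array([[c['fx'],0,c['cx']],[0,c['fy'],c['cy']],[0,0,1.]])
    d=np.array(c['dist'],float)
    if n=='wrist':
        T=np.eye(4);T[:3,:3]=cv2.Rodrigues(np.array(s['ee_rot'],float))[0];T[:3,3]=s['tool_pos']
        W=T@np.array(c['tool_from_camera'])
    else:
        R=cv2.Rodrigues(np.array(c['rvec'],float))[0];W=np.eye(4);W[:3,:3]=R.T;W[:3,3]=-R.T@np.array(c['tvec'],float).ravel()
    return c,K,d,W
def pl(px,K,d,W,z):
    u=cv2.undistortPoints(np.array(px,float).reshape(-1,1,2),K,d).reshape(-1,2)
    r=np.c_[u,np.ones(len(u))]@W[:3,:3].T;o=W[:3,3]
    return o+r*((z-o[2])/r[:,2])[:,None]
def dp(px,c,K,d,W):
    px=np.array(px,float).reshape(-1,2)
    u=cv2.undistortPoints(px.reshape(-1,1,2),K,d).reshape(-1,2)
    z=c['depth'][px[:,1].astype(int),px[:,0].astype(int)]
    return (np.c_[u,np.ones(len(u))]*z[:,None])@W[:3,:3].T+W[:3,3]
E
python3 - <<'E'
from h import *
s=get_state();print({k:np.round(v,3) for k,v in s.items()})
a=[]
for n in('top','side'):
    c,K,d,W=cam(n);cv2.imwrite(f'pics/{n}0.png',c['frame']);np.savez(f'{n}0.npz',f=c['frame'],dep=c['depth'],K=K,d=d,W=W);print(n,W.round(2))
E
```

```text
{'clock': np.float64(0.0), 'joint_positions': array([-1.462,  0.159,  1.598,  0.   ,  1.386, -0.21 ]), 'joint_vel': array([ 0.001, -0.   ,  0.001,  0.   , -0.001,  0.001]), 'joint_torque': array([ 0.0000e+00, -3.9600e+01, -3.3143e+01, -0.0000e+00,  8.0000e-03,
       -0.0000e+00]), 'tool_pos': array([ 180.15 , -545.435,  230.322]), 'ee_rot': array([-3.1  , -0.498, -0.   ]), 'contact_force': array([-0.831, -0.198, -0.158]), 'torque': array([ 0.029, -0.003, -0.03 ]), 'grasp_force': np.float64(0.0), 'gripper_width': np.float64(0.999)}
top [[-0.00000e+00 -9.90000e-01  1.10000e-01  3.46530e+02]
 [-1.00000e+00  0.00000e+00 -1.00000e-02 -3.62100e+01]
 [ 1.00000e-02 -1.10000e-01 -9.90000e-01  1.51167e+03]
 [ 0.00000e+00  0.00000e+00  0.00000e+00  1.00000e+00]]
side [[-8.30000e-01 -2.50000e-01  5.00000e-01 -2.63210e+02]
 [-5.60000e-01  3.70000e-01 -7.40000e-01  1.09813e+03]
 [ 1.00000e-02 -8.90000e-01 -4.50000e-01  7.87130e+02]
 [ 0.00000e+00  0.00000e+00  0.00000e+00  1.00000e+00]]
```

View pics/top0.png

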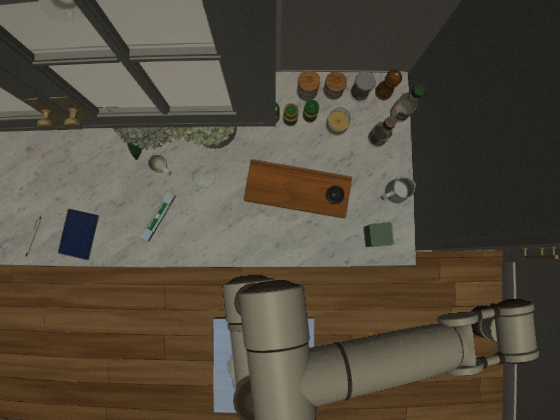

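View pics/side0.png

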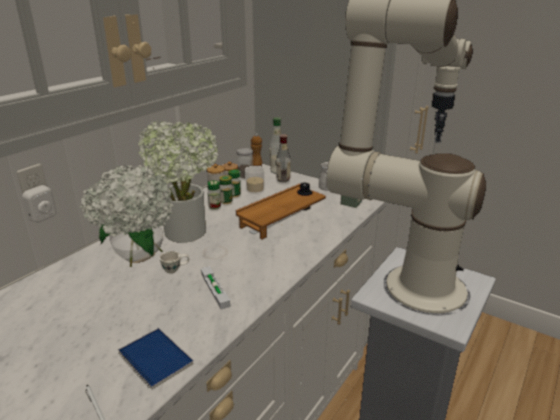

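The top view shows the level at about (158,217), the board from (247,160) to (350,217), the knob at (335,195), the cup at (158,163), the pitcher at (400,188) and the tin at (379,234). The side view agrees, with the level at (215,287) and the knob at (305,187).

```bash
python3 - <<'E'
from h import *
t=np.load('top0.npz');f,K,d,W=t['f'],t['K'],t['d'],t['W'];c={'depth':t['dep']}
h=cv2.cvtColor(f,cv2.COLOR_BGR2HSV)
def big(m,x0,y0,x1,y1):
    k=np.zeros(m.shape,np.uint8);k[y0:y1,x0:x1]=m[y0:y1,x0:x1]
    k=cv2.morphologyEx(k,cv2.MORPH_CLOSE,np.ones((3,3)))
    cs=cv2.findContours(k,0,2)[0];return max(cs,key=cv2.contourArea)
b=big(((h[...,0]<20)&(h[...,1]>110)).astype(np.uint8)*255,235,150,360,225)
P=pl(b.reshape(-1,2),K,d,W,62)[:,:2].astype(np.float32);r=cv2.minAreaRect(P);print('board',r,cv2.boxPoints(r).round(0))
g=big(((h[...,2]<60)).astype(np.uint8)*255,320,180,350,212)
Q=pl(g.reshape(-1,2),K,d,W,75)[:,:2];print('knob',cv2.minEnclosingCircle(Q.astype(np.float32)))
gm=((h[...,0]>40)&(h[...,0]<90)&(h[...,1]>70));ys,xs=np.nonzero(gm[190:245,135:180]);px=np.c_[xs+135,ys+190]
G=pl(px,K,d,W,22)[:,:2];m=G.mean(0);u=np.linalg.svd(G-m)[2][0];print('green',m,u,np.ptp((G-m)@u),len(G))
print('depth board/level/table',dp([[275,185],[158,217],[200,225],[310,190],[204,177],[335,195],[158,163],[204,168]],c,K,d,W).round(0))
cv2.imwrite('pics/crop.png',np.hstack([cv2.resize(f[185:250,130:185],None,fx=7,fy=7)[:450],cv2.resize(f[150:225,240:360],None,fx=3.4,fy=6)[:450]]))
E
```

```text
board ((551.2429809570312, -105.6419677734375), (316.69390869140625, 130.673828125), 79.8802261352539) [[ 459. -250.]
 [ 588. -273.]
 [ 643.   39.]
 [ 515.   62.]]
knob ((529.500732421875, -218.0539093017578), 28.492183685302734)
green [469.91648287 337.66447918] [-0.86346061  0.50441627] 98.02584522810253 95
depth board/level/table [[ 562.  -36.   56.]
 [ 467.  335.   20.]
 [ 443.  204.    1.]
 [ 546. -144.   59.]
 [ 597.  193.    2.]
 [ 525. -217.   95.]
 [ 644.  344.    4.]
 [ 627.  193.    0.]]
```

View pics/crop.png

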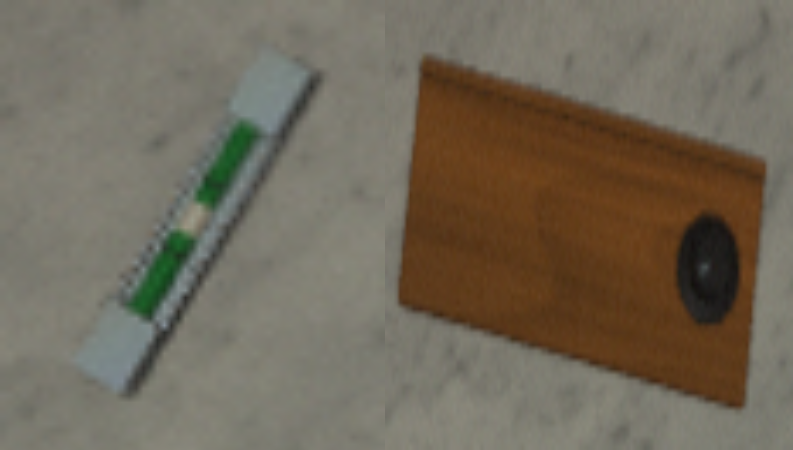

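>>> {"op": "servo_tool", "data": {
  "increments": "0 0 0 -1;0 0 0 -1;0 0 0 -1;0 0 0 -1;0 0 0 -1;0 0 0 -1;0 0 0 -1;0 0 0 -1;0 0 0 -1;0 0 0 -1;0 0 0 -1;0 0 0 -1;0 0 0 -1;0 0 0 -1;0 0 0 -1;0 0 0 -1;0 0 0 -1;0 0 0 -1;0 0 0 -1;0 0 0 -1",
  "gripper": 1
}}

```text
clock: 2.6
tool_pos: [180.2, -545.6, 230.7]
ee_rot: [-1.608, -2.698, -0.002]
contact_force: [0.2, 0.0, -0.2]
gripper_width: 0.997
grasp_force: 0.0
```

```bash
cat >> h.py <<'E'
def go(x,y,z,H=None):
    "needed shift in tool axes (units) at present heading, and turn units to reach heading H; also shift after the turn"
    s=get_state();R=cv2.Rodrigues(np.array(s['ee_rot'],float))[0];h=np.degrees(np.arctan2(R[1,0],R[0,0]))
    D=np.array([x,y,z])-s['tool_pos']
    print('t',round(s['clock'],2),'pos',np.round(s['tool_pos'],1),'H',h.round(2),'j6',np.round(s['joint_positions'][5],2),'tilt',R[:,2].round(3),'F',np.round(s['contact_force'],1),'w',round(s['gripper_width'],3),'g',round(s['grasp_force'],1))
    print('shift now',(R.T@D/60).round(3))
    if H is not None:
        a=np.radians(H);R2=np.array([[np.cos(a),np.sin(a),0],[np.sin(a),-np.cos(a),0],[0,0,-1]])
        print('turn',round(-((H-h+180)%360-180)/5,2),'then shift',(R2.T@D/60).round(3))
E
python3 -c "
from h import *
go(470,337,160,149.7)"
```

```text
t 2.6 pos [ 180.2 -545.6  230.7] H 118.43 j6 -1.96 tilt [-0.     0.001 -1.   ] F [ 0.2  0.  -0.2] w 0.997 g 0.0
shift now [10.635 11.251  1.195]
turn -6.25 then shift [ 3.251 15.138  1.178]
```

>>> {"op": "servo_tool", "data": {
  "increments": "0 0 0 -0.9;0 0 0 -0.9;0 0 0 -0.9;0 0 0 -0.9;0 0 0 -0.9;0 0 0 -0.9;0 0 0 -0.85;0.18 0.84 0 0;0.18 0.84 0 0;0.18 0.84 0 0;0.18 0.84 0 0;0.18 0.84 0 0;0.18 0.84 0 0;0.18 0.84 0 0;0.18 0.84 0 0;0.18 0.84 0 0;0.18 0.84 0 0;0.18 0.84 0 0;0.18 0.84 0 0;0.18 0.84 0 0"
}}

```text
clock: 5.1
tool_pos: [391.7, 91.7, 231.1]
ee_rot: [0.825, 3.031, -0.0]
contact_force: [-0.1, -0.8, 0.8]
gripper_width: 1.002
grasp_force: 0.0
```

>>> {"op": "servo_tool", "data": {
  "increments": "0.18 0.84 0 0;0.18 0.84 0 0;0.18 0.84 0.3 0;0.18 0.84 0.4 0;0.18 0.84 0.4 0;0 0 0 0;0 0 0 0"
}}

```text
clock: 5.98
tool_pos: [472.7, 334.1, 165.2]
ee_rot: [-0.825, -3.031, 0.001]
contact_force: [0.8, -0.1, -0.2]
gripper_width: 1.004
grasp_force: 0.0
```

```bash
python3 -c "
from h import *
go(470,337,160,149.7)
c,K,d,W=cam('wrist');f=c['frame']
h=cv2.cvtColor(f,cv2.COLOR_BGR2HSV);g=(h[...,0]>40)&(h[...,0]<90)&(h[...,1]>100)
ys,xs=np.nonzero(g);G=pl(np.c_[xs,ys],K,d,W,22)[:,:2];ok=np.linalg.norm(G-[470,337],axis=1)<70;G=G[ok];m=G.mean(0);u=np.linalg.svd(G-m,full_matrices=False)[2][0];p=(G-m)@u
print(m,m+u*(p.max()+p.min())/2,u,np.degrees(np.arctan2(u[1],u[0]))%180,np.ptp(p),len(G))
cv2.imwrite('pics/w1.png',f)"
```

```text
t 5.97 pos [472.7 334.1 165.2] H 149.53 j6 -0.63 tilt [-0.001 -0.001 -1.   ] F [ 0.8 -0.1 -0.2] w 1.004 g 0.0
shift now [0.063 0.02  0.086]
turn -0.03 then shift [0.063 0.02  0.086]
[468.60732491 337.65891582] [471.04564265 336.24377767] [ 0.86489047 -0.50196063] 149.87020106026787 96.37031544246003 1144
```

View pics/w1.png

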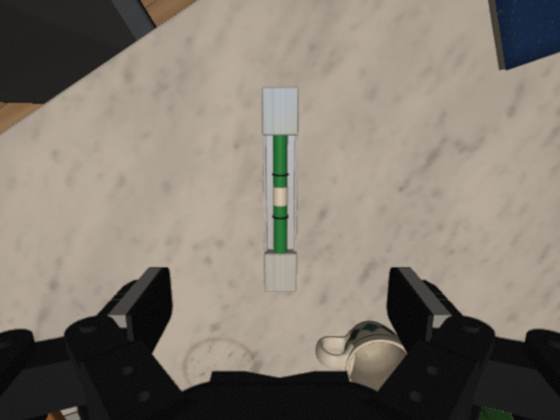

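The wrist view shows the level lying between the fingers, with its rings at (280,174) and (280,216), its middle at (280,195) and the bubble centred. The cup, at (375,355), is clear of the fingers.

```bash
python3 -c "
from h import *
go(471,336.2,2,149.9)"
```

```text
t 6.03 pos [473.1 333.8 166.1] H 149.49 j6 -0.63 tilt [ 0.001  0.    -1.   ] F [-0.2 -0.9  0.2] w 1.002 g 0.0
shift now [0.052 0.015 2.734]
turn -0.08 then shift [0.05  0.017 2.734]
```

>>> {"op": "servo_tool", "data": {
  "increments": "0.05 0.015 0.5 -0.08;0 0 0.6 0;0 0 0.6 0;0 0 0.5 0;0 0 0.3 0;0 0 0.2 0;0 0 0.03 0;0 0 0 0"
}}

```text
clock: 7.02
tool_pos: [471.6, 337.0, 2.5]
ee_rot: [0.815, 3.033, 0.002]
contact_force: [0.4, 0.3, 0.1]
gripper_width: 1.0
grasp_force: 0.0
```

>>> {"op": "servo_tool", "data": {
  "increments": "0 0 0 0;0 0 0 0;0 0 0 0;0 0 0 0;0 0 0 0;0 0 0 0;0 0 0 0;0 0 0 0",
  "gripper": 0,
  "newtons": 60
}}

```text
clock: 8.02
tool_pos: [471.1, 336.9, 1.9]
ee_rot: [0.815, 3.033, 0.001]
contact_force: [-0.1, 0.2, 4.9]
gripper_width: 0.317
grasp_force: 61.3
```

>>> {"op": "servo_tool", "data": {
  "increments": "0 0 -0.2 0;0 0 -0.6 0;0 0 -0.8 0;0 0 -0.6 0;0 0 0 1;0 0 0 1;0 0 0 1;0 0 0 1;0 0 0 1;0 0 0 1;0 0 0 1;0 0 0 1;0 0 0 1;0 0 0 1;0 0 0 1;0 0 0 1;0 0 0 1;0 0 0 1"
}}

```text
clock: 10.28
tool_pos: [469.9, 336.3, 132.9]
ee_rot: [-2.411, -2.014, 0.003]
contact_force: [-0.0, -1.2, -1.8]
gripper_width: 0.311
grasp_force: 60.5
```

```bash
python3 -c "
from h import *
go(560,-57,134,79.9)"
```

```text
t 10.28 pos [469.9 336.3 132.9] H 79.75 j6 0.59 tilt [-0.002 -0.001 -1.   ] F [-0.  -1.2 -1.8] w 0.311 g 60.5
shift now [-6.184  2.644 -0.015]
turn -0.03 then shift [-6.19   2.628 -0.018]
```

>>> {"op": "servo_tool", "data": {
  "increments": "-0.4 0.17 0 0;-0.8 0.34 0 0;-0.8 0.34 0 0;-0.8 0.34 0 0;-0.8 0.34 0 0;-0.8 0.34 0 0;-0.8 0.34 0 0;-0.8 0.34 0 0;-0.2 0.08 0 0;0 0 0 0;0 0 0 0"
}}

```text
clock: 11.65
tool_pos: [560.3, -55.7, 133.1]
ee_rot: [-2.406, -2.018, 0.0]
contact_force: [-0.3, -0.4, -2.5]
gripper_width: 0.313
grasp_force: 60.5
```

```bash
python3 -c "
from h import *
go(560,-57,134,79.9)
c,K,d,W=cam('wrist');f=c['frame'];cv2.imwrite('pics/w2.png',f)
print(W[:3,3])"
```

```text
t 11.65 pos [560.3 -55.7 133.1] H 79.99 j6 -0.14 tilt [-0.001  0.001 -1.   ] F [-0.3 -0.4 -2.5] w 0.313 g 60.5
shift now [-0.023 -0.002 -0.015]
turn 0.02 then shift [-0.023 -0.002 -0.015]
[570.95535946  11.56114899 274.83229635]
```

View pics/w2.png

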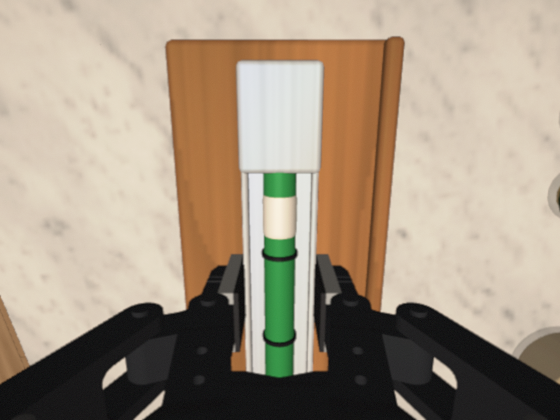

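The wrist view shows the level held over the board and parallel to it. The board's pivot corners are at (168,42) and (403,40), the lip is at the right, and the level is centred on column 280.

```bash
python3 -c "
from h import *
go(560,-57,68,79.9)
c,K,d,W=cam('wrist')
P=pl([[168,42],[403,40],[193,340],[374,340]],K,d,W,62);print(P.round(1))
y=np.array([.175,.985]);x=np.array([.985,-.175]);C=P[:2,:2].mean(0)
print('level_place est',C-y*110, 'yaw from edges',(P[0]-P[2]).round(1),(P[1]-P[3]).round(1))"
```

```text
t 11.7 pos [560.4 -55.6 133.2] H 80.02 j6 -0.14 tilt [-0.001  0.001 -1.   ] F [ 0.4 -0.4 -2. ] w 0.312 g 60.5
shift now [-0.025 -0.002  1.087]
turn 0.02 then shift [-0.025 -0.003  1.087]
[[ 518.    58.    62. ]
 [ 643.4   37.2   62. ]
 [ 487.9 -125.2   62. ]
 [ 608.9 -146.2   62. ]]
level_place est [561.46259576 -60.73237468] yaw from edges [ 30.1 183.2   0. ] [ 34.6 183.4   0. ]
```

>>> {"op": "servo_tool", "data": {
  "increments": "0 0 0.5 0;0 0 0.4 0;0 0 0.15 0;0 0 0 0;0 0 0 0"
}}

```text
clock: 12.38
tool_pos: [562.0, -57.2, 71.8]
ee_rot: [2.406, 2.017, 0.002]
contact_force: [0.6, -1.0, -1.8]
gripper_width: 0.314
grasp_force: 60.5
```

>>> {"op": "servo_tool", "data": {
  "increments": "-0.04 0 0.02 0;0 0 0.03 0;0 0 0.03 0;0 0 0 0"
}}

```text
clock: 12.88
tool_pos: [560.4, -59.5, 65.4]
ee_rot: [-2.408, -2.017, 0.0]
contact_force: [0.1, 0.1, -1.3]
gripper_width: 0.314
grasp_force: 60.5
```

>>> {"op": "servo_tool", "data": {
  "increments": "0 0 0.03 0;0 0 0.02 0;0 0 0 0"
}}

```text
clock: 13.25
tool_pos: [560.8, -59.7, 63.2]
ee_rot: [2.408, 2.018, 0.0]
contact_force: [-0.9, -0.7, 2.8]
gripper_width: 0.313
grasp_force: 61.2
```

>>> {"op": "servo_tool", "data": {
  "increments": "0 0 0 0;0 0 0 0;0 0 0 0;0 0 0 0;0 0 -0.1 0;0 0 -0.4 0;0 0 -0.8 0;0 0 -0.7 0;0 0 0 0",
  "gripper": 0.6
}}

```text
clock: 14.38
tool_pos: [563.4, -60.4, 187.8]
ee_rot: [2.402, 2.013, 0.008]
contact_force: [0.3, -0.2, 0.5]
gripper_width: 0.596
grasp_force: 0.0
```

```bash
python3 -c "
from h import *
go(530,-219,180,145)
c,K,d,W=cam('wrist');cv2.imwrite('pics/w3.png',c['frame'])"
```

```text
t 14.38 pos [563.4 -60.4 187.8] H 79.92 j6 -0.14 tilt [ 0.009 -0.003 -1.   ] F [ 0.3 -0.2  0.5] w 0.596 g 0.0
shift now [-2.699 -0.087  0.133]
turn -13.02 then shift [-1.059 -2.484  0.13 ]
```

View pics/w3.png

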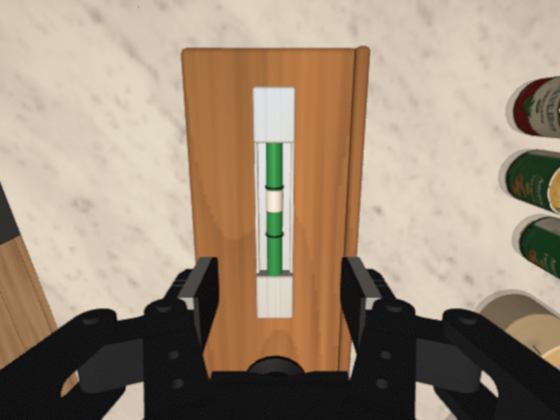

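The level lies flat on the board's centre line, with its middle at (274,205). The knob's edge shows at (275,365).

>>> {"op": "servo_tool", "data": {
  "increments": "-0.5 -0.02 0 0;-0.8 -0.03 0 0;-0.8 -0.03 0 0;-0.6 0 0 -1;0 0 0 -1;0 0 0 -1;0 0 0 -1;0 0 0 -1;0 0 0 -1;0 0 0 -1;0 0 0 -1;0 0 0 -1;0 0 0 -1;0 0 0 -1;0 0 0 -1;0 0 0 -1;0 0 0 0",
  "gripper": 0.9
}}

```text
clock: 16.55
tool_pos: [526.7, -217.7, 181.1]
ee_rot: [-0.948, -2.992, -0.001]
contact_force: [-0.3, 0.6, 0.3]
gripper_width: 0.899
grasp_force: 0.0
```

```bash
python3 -c "
from h import *
go(530,-219,72,145)
c,K,d,W=cam('wrist');f=c['frame'];cv2.imwrite('pics/w4.png',f)
v=f.max(2);m=(v<75).astype(np.uint8)*255;m[300:]=0
cs=[x for x in cv2.findContours(m,0,2)[0] if cv2.contourArea(x)>300]
for x in cs:
  print(cv2.minEnclosingCircle(x),cv2.contourArea(x), cv2.minEnclosingCircle(pl(x.reshape(-1,2),K,d,W,69)[:,:2].astype(np.float32)))"
```

```text
t 16.55 pos [ 526.7 -217.7  181.1] H 144.86 j6 -1.56 tilt [-0.002  0.002 -1.   ] F [-0.3  0.6  0.3] w 0.899 g 0.0
shift now [-0.063  0.014  1.819]
turn -0.03 then shift [-0.058  0.014  1.819]
((391.5, 283.1571350097656), 22.874677658081055) 684.5 ((624.6898193359375, -178.46633911132812), 19.27283477783203)
((167.0, 283.1000061035156), 22.556921005249023) 680.0 ((523.9373168945312, -322.179443359375), 19.027299880981445)
((278.2490234375, 214.35304260253906), 37.786983489990234) 4247.5 ((530.1256713867188, -220.55618286132812), 28.433338165283203)
((47.61746597290039, 183.27305603027344), 79.18914031982422) 6873.0 ((423.645751953125, -345.4128112792969), 58.207706451416016)
```

View pics/w4.png

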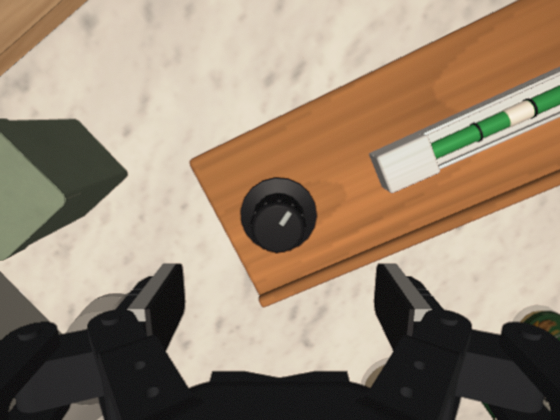

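The flange is at (278,214), which gives a knob axis of about (530,-220). The tin at (60,190) stays clear of the fingers.

```bash
python3 -c "
from h import *
go(530.1,-220.3,72,145)"
```

```text
t 16.6 pos [ 526.8 -217.8  181.4] H 144.82 j6 -1.56 tilt [-0.002  0.001 -1.   ] F [-0.2  0.7 -0.7] w 0.896 g 0.0
shift now [-0.073 -0.003  1.823]
turn -0.04 then shift [-0.069 -0.003  1.823]
```

>>> {"op": "servo_tool", "data": {
  "increments": "-0.07 0 0.4 0;0 0 0.6 0;0 0 0.5 0;0 0 0.25 0;0 0 0.06 0;0 0 0 0;0 0 0 0"
}}

```text
clock: 17.48
tool_pos: [531.8, -221.2, 75.5]
ee_rot: [0.946, 2.993, -0.001]
contact_force: [0.1, -0.4, 0.9]
gripper_width: 0.901
grasp_force: 0.0
```

>>> {"op": "servo_tool", "data": {
  "increments": "0 0 0 0;0 0 0 0;0 0 0 0;0 0 0 0;0 0 0 0;0 0 0 0;0 0 0 0",
  "gripper": 0,
  "newtons": 60
}}

```text
clock: 18.35
tool_pos: [530.7, -221.5, 74.5]
ee_rot: [0.947, 2.995, -0.002]
contact_force: [-4.0, -3.6, 2.6]
gripper_width: 0.399
grasp_force: 59.6
```

>>> {"op": "servo_tool", "data": {
  "increments": "0 0 0.05 0;0 0 0.03 0;0 0 0.02 0;0 0 0 0;0 0 0 0"
}}

```text
clock: 18.98
tool_pos: [530.8, -222.0, 69.5]
ee_rot: [0.947, 2.995, -0.003]
contact_force: [-7.2, -5.4, 8.9]
gripper_width: 0.402
grasp_force: 60.6
```

>>> {"op": "servo_tool", "data": {
  "increments": "0 0 0.02 0;0 0 0 0;0 0 0 0"
}}

```text
clock: 19.35
tool_pos: [530.8, -222.1, 68.9]
ee_rot: [0.947, 2.995, -0.003]
contact_force: [-8.8, -3.9, 11.9]
gripper_width: 0.401
grasp_force: 61.1
```

>>> {"op": "servo_tool", "data": {
  "increments": "0 0 0.02 0;0 0 0 0;0 0 0 0"
}}

```text
clock: 19.73
tool_pos: [530.9, -222.1, 68.6]
ee_rot: [0.947, 2.995, -0.003]
contact_force: [-11.5, -2.6, 17.3]
gripper_width: 0.401
grasp_force: 61.8
```

>>> {"op": "servo_tool", "data": {
  "increments": "0.014 -0.01 0 0;0 0 -0.006 1;0 0 -0.006 1;0 0 -0.006 1;0 0 -0.006 1;0 0 -0.006 1;0 0 -0.006 1;0 0 0 0"
}}

```text
clock: 20.72
tool_pos: [531.3, -221.6, 70.7]
ee_rot: [1.689, 2.645, 0.0]
contact_force: [-4.9, -0.0, 14.2]
gripper_width: 0.401
grasp_force: 60.9
```

```bash
python3 -c "
from h import *
go(530,-220,68)
ims=[]
for n,(px,py),w in(('top',(295,185),None),('side',(282,205),None),('wrist',(480,150),None)):
    c,K,d,W=cam(n);f=c['frame'];x=max(0,min(560-100,px-50));y=max(0,py-50);cv2.imwrite(f'raw_{n}.png',f)
    ims.append(cv2.resize(f[y:y+100,x:x+100],(390,390),interpolation=2) if n!='wrist' else cv2.resize(f,(0,0),fx=.7,fy=.7)[:,:390])
ims[2]=cv2.resize(cv2.imread('raw_wrist.png'),(780,208)) if 0 else cv2.copyMakeBorder(cv2.resize(cv2.imread('raw_wrist.png'),(277,208)),0,0,0,503,0)
cv2.imwrite('pics/k1.png',np.vstack([np.hstack(ims[:2]),ims[2]]))"
```

```text
t 20.73 pos [ 531.3 -221.6   70.7] H 114.86 j6 -1.04 tilt [ 0.003 -0.002 -1.   ] F [-4.9 -0.  14.2] w 0.401 g 60.9
shift now [ 0.034 -0.008  0.046]
```

View pics/k1.png

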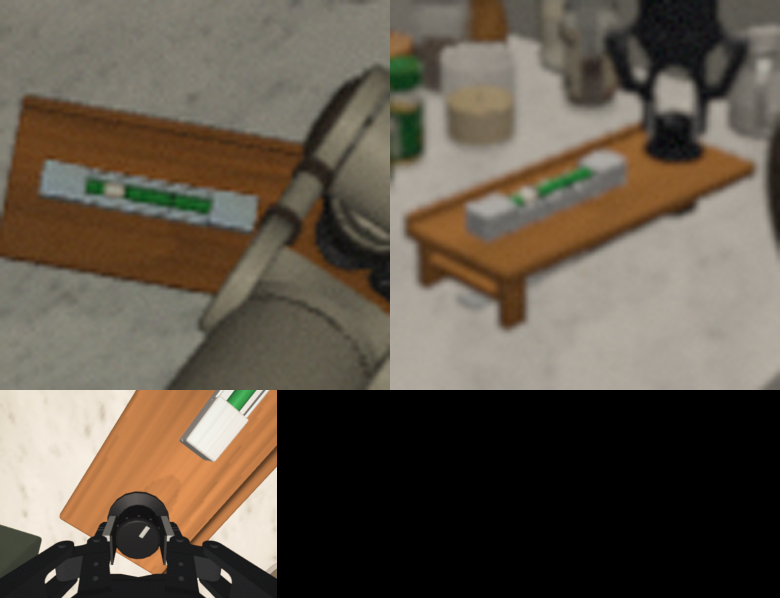

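In the top crop the bubble is at (115,189) while the vial runs from (87,187) to (212,205), so the pivot end is still high. The fingers grip the knob squarely.

>>> {"op": "servo_tool", "data": {
  "increments": "0 0 -0.006 1;0 0 -0.006 1;0 0 -0.006 1;0 0 -0.006 1;0 0 -0.006 1;0 0 -0.006 1;0 0 -0.006 1;0 0 -0.006 1;0 0 -0.006 1;0 0 -0.006 1;0 0 -0.006 1;0 0 -0.006 1;0 0 0 0;0 0 0 0;0 0 0 0;0 0 0 0;0 0 0 0;0 0 0 0;0 0 0 0;0 0 0 0"
}}

```text
clock: 23.38
tool_pos: [532.5, -221.1, 75.1]
ee_rot: [2.785, 1.446, 0.007]
contact_force: [2.7, 1.1, 12.3]
gripper_width: 0.4
grasp_force: 60.5
```

```bash
cat > b.py <<'E'
from h import *
go(530,-220,68)
def run(n):
    c,K,d,W=cam(n);f=c['frame'].astype(np.float32);h=cv2.cvtColor(c['frame'],cv2.COLOR_BGR2HSV)
    u=np.array([-.175,-.985]);p=np.array([560.8,-60.])   # +s towards knob
    t=np.arange(-65,65,.5);C=np.array([pl([[0,0]],K,d,W,0)]) if 0 else None
    best=None
    rv=cv2.Rodrigues(W[:3,:3].T)[0];tv=-W[:3,:3].T@W[:3,3]
    S=[]
    for o in np.arange(-8,8.1,1):
        q=p+t[:,None]*u+o*np.array([.985,-.175])
        uv=cv2.projectPoints(np.c_[q,np.full(len(q),83.)],rv,tv,K,d)[0].reshape(-1,2).astype(np.float32)
        S.append(cv2.remap(f,uv[:,0].copy(),uv[:,1].copy(),cv2.INTER_LINEAR)[:,0])
    S=np.array(S);g=(S[...,1]-S[...,2])   # green minus red
    i=np.argmax(g.sum(1));g=cv2.GaussianBlur(g[i-1:i+2].mean(0).reshape(1,-1),(1,1),0)[0]
    th=np.percentile(g,90)*.5
    k=g>th;lo,hi=t[k][0],t[k][-1]
    ins=(t>lo)&(t<hi); w=np.clip(th*2-g,0,None)*ins*(~k)
    r=S[i-1:i+2,:,2].mean(0); low=np.percentile(r[ins],30); w=np.clip(r-low-15,0,None)*ins*(~k)
    print(n,'off',i-8,'vial',lo,hi,'mid',(lo+hi)/2,'bubble',(w*t).sum()/w.sum() if w.sum() else None,'rel',(w*t).sum()/w.sum()-(lo+hi)/2,'white span',t[w>0][[0,-1]])
for n in('top','side'): run(n)
E
python3 b.py
```

```text
t 23.38 pos [ 532.5 -221.1   75.1] H 54.89 j6 0.01 tilt [ 0.006 -0.001 -1.   ] F [ 2.7  1.1 12.3] w 0.4 g 60.5
shift now [-0.009 -0.046  0.119]
top off -2 vial -50.0 48.0 mid -1.0 bubble -10.653821926898171 rel -9.653821926898171 white span [-19.5  -2.5]
side off -4 vial -42.5 47.0 mid 2.25 bubble -7.715992360879473 rel -9.965992360879472 white span [-19.5   3.5]
```

>>> {"op": "servo_tool", "data": {
  "increments": "0 0 -0.005 1;0 0 -0.005 1;0 0 -0.005 1;0 0 -0.005 1;0 0 -0.005 1;0 0 -0.005 1;0 0 0 0;0 0 0 0;0 0 0 0;0 0 0 0;0 0 0 0;0 0 0 0;0 0 0 0;0 0 0 0;0 0 0 0;0 0 0 0;0 0 0 0;0 0 0 0;0 0 0 0;0 0 0 0"
}}

```text
clock: 25.98
tool_pos: [533.2, -221.4, 77.3]
ee_rot: [3.064, 0.676, 0.011]
contact_force: [3.0, 1.4, 11.4]
gripper_width: 0.4
grasp_force: 60.5
```

```bash
python3 b.py
```

```text
t 25.98 pos [ 533.2 -221.4   77.3] H 24.88 j6 0.53 tilt [ 0.007 -0.002 -1.   ] F [ 3.   1.4 11.4] w 0.4 g 60.5
shift now [-0.039 -0.044  0.155]
top off -2 vial -50.5 47.5 mid -1.5 bubble -2.7443346719099733 rel -1.2443346719099733 white span [-10.5   5. ]
side off -3 vial -42.5 48.5 mid 3.0 bubble -0.034607209439113704 rel -3.034607209439114 white span [-11.   10.5]
```

>>> {"op": "servo_tool", "data": {
  "increments": "0 0 0 0.8;0 0 0 0.7;0 0 0 0;0 0 0 0;0 0 0 0;0 0 0 0;0 0 0 0;0 0 0 0;0 0 0 0;0 0 0 0;0 0 0 0;0 0 0 0;0 0 0 0;0 0 0 0;0 0 0 0;0 0 0 0;0 0 0 0;0 0 0 0;0 0 0 0;0 0 0 0"
}}

```text
clock: 28.58
tool_pos: [533.3, -221.5, 77.7]
ee_rot: [3.102, 0.474, 0.011]
contact_force: [2.3, 1.6, 13.1]
gripper_width: 0.396
grasp_force: 60.7
```

```bash
python3 b.py; python3 -c "
from h import *
c,K,d,W=cam('top');d2,_,_,_=cam('side');cv2.imwrite('pics/k2.png',np.hstack([cv2.resize(c['frame'][160:220,245:325],(400,300),interpolation=2),cv2.resize(d2['frame'][180:240,250:330],(400,300),interpolation=2)]))"
```

```text
t 28.57 pos [ 533.3 -221.5   77.7] H 17.39 j6 0.66 tilt [ 0.008 -0.002 -1.   ] F [ 2.3  1.6 13.1] w 0.396 g 60.7
shift now [-0.046 -0.041  0.161]
top off -2 vial -50.5 47.5 mid -1.5 bubble -1.4510239716234097 rel 0.04897602837659032 white span [-9.  6.]
side off -3 vial -42.5 48.5 mid 3.0 bubble 1.8499146726810138 rel -1.1500853273189862 white span [-8.5 12.5]
```

View pics/k2.png

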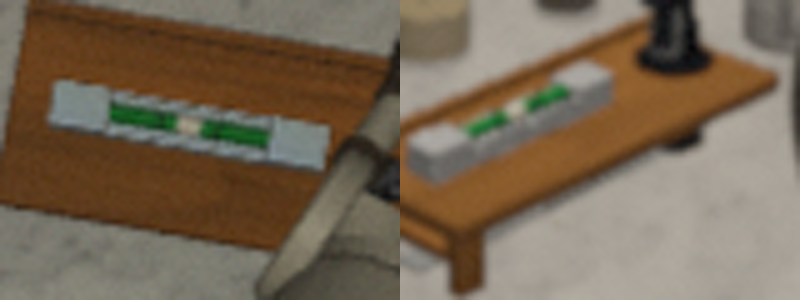

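In the top crop the bubble at (190,124) sits midway along the vial (110–270). The board is pressed home at 13 N: the tool has risen 9.1 mm over 2.2 rad, which is exactly the knob's pitch.

```bash
python3 -c "
from rig import *
print(sign_off())"
```

```text
the job is handed in; nothing more can be done
None
```

The job is handed in: the level lies flat on the board beside the knob. The gripper still holds the knob and presses the board fully down at about 13 N, and the bubble was within about 1 mm of the middle at my last check. It took about 29 s, and the pitcher, tin and cup were not touched.

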